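# Put the sample parts right and hold the stock chest open

### The job

The two sample parts in front of the clear-lidded stock chest stand on each other's mats: swap them, so that the brass bush stands upright on the yellow mat and the steel sleeve upright on the blue mat, each let go in the middle of its mat before its own bay. Then lift the chest's lid, which has a red bar to take it by, and finish while the gripper holds it open at 60 degrees from shut, so that a colleague can restock the bays; the lid falls shut if let go, so keep hold of it and keep still at the end. Leave the other things on the bench where they are; the empty grey mat may be used to park a part.

Things in the scene. Friction and masses are not known exactly. Their poses are not given: they have to be found in the camera images.
- lid (a joint): angle (rad) of the chest's lid: 0 shut (level), grows as its front edge rises, stop at 1.4; 60 degrees is 1.047. The lid is a clear plastic panel in an aluminium frame, 180 mm deep (chest x), 300 mm wide, 8 mm thick, 0.3 to 0.6 kg, on a free hinge along its far long edge: no spring, no stay, it falls shut from any angle.
- lid_bar (a point): centre of the lid's red grab bar: round, 12 mm thick, 120 mm long, parallel to the hinge, in the plane of the lid, joined at both ends by 12 mm round arms to the lid's front edge with 39 mm of open space between. Its axis is 225 mm from the hinge axis and, when shut, 104.5 mm above the bench. It can turn between the fingers, so the gripper may stay pointing down as the lid rises.
- chest_hinge (a point): middle of the lid's hinge axis, fixed, 104.5 mm above the bench at the far side of the chest; the hinge axis runs along the y axis of chest, so at lid angle a the bar is 225 mm x cos a from it towards the chest's -x, and 225 mm x sin a above it
- chest: grey steel chest, 180 mm (x) by 300 mm (y) by 100 mm high, fixed; origin at the centre of its underside; its x axis points from its front (where the lid's bar is) to its hinge, within 0.15 rad of the robot's x axis. Inside, seen through the lid, are two bays side by side: a yellow tray of small brass bushes and a blue tray of small steel sleeves; which is left varies.
- brass_bush: loose sample: brass flanged bush, 75 mm high, about 0.35 kg: round flange 56 mm wide and 12 mm high at the bottom, round barrel 36 mm wide from there up. Origin at the centre of its underside, z up along its axis. It starts on the blue mat.
- steel_sleeve: loose sample: steel sleeve, 75 mm high, about 0.35 kg: dark hexagon 54 mm over its corners and 28 mm high at the bottom, bright round barrel 36 mm wide from there up. Origin at the centre of its underside, z up along its axis. It starts on the yellow mat.
- pad_yellow: yellow mat, 90 mm square, 4 mm thick, fixed flat on the bench in front of the bay of brass bushes, about 200 mm from the chest's centre; origin at the centre of its underside
- pad_blue: blue mat, 90 mm square, 4 mm thick, fixed flat on the bench in front of the bay of steel sleeves; beside the yellow mat, their centres 120 to 170 mm apart; which one is left varies; origin at the centre of its underside
- pad_grey: empty dark grey rubber mat, 120 mm square, 4 mm thick, fixed flat on the bench to the robot's left, a free place to park a part; origin at the centre of its underside
- grease_can: bystander: standing can with a yellow label, 64 mm wide, 110 mm high, right of the mats; origin at the centre of its underside
- big_nut: bystander: big steel hexagon nut lying flat, 64 mm over corners, 26 mm high, left of the chest; origin at the centre of its underside
- wrench: bystander: steel wrench lying on the bench left of the chest; origin at its underside
- carton: bystander: closed cardboard box 100 x 140 x 60 mm, at the right of the chest; origin at the centre of its underside
- jar: bystander: jar with a red cap, 60 mm wide, 90 mm high, far right of the chest; origin at the centre of its underside
Not all that is in view belongs to the job. Several things have the shape of the pad_blue; the one meant has the colours described above.

How it is judged:
On the way, in this order (a step that is already met when the one before it is completed fails the run):
1. the brass bush stands upright on the yellow mat and the steel sleeve on the blue mat, both let go and at rest (horizontal distance between brass_bush and pad_yellow below 0.025 m and z of brass_bush in the frame of pad_yellow below 0.008 m and angle between each of brass_bush, steel_sleeve's own z axis and vertical below 0.08 rad and linear speed of each of brass_bush, steel_sleeve below 0.02 m/s and contact force between the fingers and brass_bush below 0.1 N and horizontal distance between steel_sleeve and pad_blue below 0.025 m and z of steel_sleeve in the frame of pad_blue below 0.008 m and contact force between the fingers and steel_sleeve below 0.1 N), for 0.2 s.
2. the lid is held still by the fingers at 60 degrees (value of joint lid between 0.96 and 1.134 rad and velocity of joint lid between -0.05 and 0.05 rad/s and contact force between the fingers and lid above 0.5 N and contact force between lid and brass_bush below 0.1 N and contact force between lid and steel_sleeve below 0.1 N and contact force between lid and grease_can below 0.1 N and contact force between lid and big_nut below 0.1 N and contact force between lid and wrench below 0.1 N and contact force between lid and carton below 0.1 N and contact force between lid and jar below 0.1 N), for 0.3 s.
At the end, for the whole second after the job is handed in: The brass bush stands upright on the yellow mat and the steel sleeve upright on the blue mat, each within 25 mm of its mat's middle, untouched and at rest; the lid stays at 60 degrees within 5 degrees, still, held by the gripper's fingers alone (all of step 1 and all of step 2); the arm keeps its last pose, push and grip.
It fails at once if a bystander (can, nut, wrench, carton or jar) is moved by more than 30 mm (distance of any of grease_can, big_nut, wrench, carton, jar from where it was at the start of the episode above 0.03 m).
It also fails if it takes over 70 s, if anything falls off the work surface, if the arm or the gripper's body presses on something with over 40 N, if the wrist force passes 120 N, or if a joint passes its speed limit or range.

### The arm

A 7-joint arm with a two-finger parallel gripper is mounted at the origin on the work surface. World frame = base frame: x ahead of the robot, y to its left, z up, the work surface at z = 0. Lengths are in m, angles in rad, forces in N, time in s.
With the tool pointing down it reaches from about 0.4 to 0.85 m from the base axis. Payload 4.5 kg.
Tool frame: the origin (TCP) lies where the fingers leave the gripper's body, on its centre line; the fingertips stand 64 mm ahead of it and the grasp point (between the pads) lies 45 mm ahead of it; z points along the fingers, y is the line along which they close (so a half turn about z gives the same grasp; the last joint's range is limited). The gripper opens to 88 mm and grips with 3 to 60 N. Pads are 18 mm wide; open, the fingers measure 123 mm over their backs; the gripper's body (75 mm by 187 mm) begins 45 mm behind the grasp point.
Start: joints at [-1.17, 0.689, -0.195, 1.565, 0.157, 0.902, -0.215], TCP at [0.224, 0.583, 0.303] pointing down, gripper open.
Joint ranges: [-3.01, 3.01], [-0.46, 2.08], [-1.47, 1.51], [0.13, 2.56], [-1, 4.14], [0.04, 2.09], [-2.66, 2.66]. Speed limits (rad/s): [2.57, 2.57, 3.14, 3.14, 3.14, 3.14, 3.14].

### API

Orientations are given as a unit quaternion [x, y, z, w].
In Python, from plant import r gives the robot as it stands.
- The arm moves only by the tool play_rows, never from a script. Its arguments are lists of equal length, an entry for each row: "translation": the shift along the tool's x, y, z in m, a list of three; "delta_rot": the turn, a rotation vector about the tool's x, y, z in degrees, a list of three; "grip": the opening, from -1 (shut) to 1 (fully open). In form: {"translation": [[x, y, z], ...], "delta_rot": [[rx, ry, rz], ...], "grip": [grip, ...]}. A call has 1 to 20 rows; each row shifts and turns the commanded pose from where the row before left it, along the tool's axes as they then stand; what a row does not reach is not made up. A row lasts 1/8 s, in which the tool goes at most 62.5 mm and 10.7 degrees, less where a joint would pass 70% of its speed; a pose out of reach is approached as far as the arm can. A call with a gripper value outside its range is refused whole. The fingers move at their own pace and stop on an object; "squeeze" is the grip in N (left out, the last holds). Time passes only in rows, so rows that do not move let the fingers close. It gives the time, the measured TCP pose, the force, the opening and the grip force at its end, in the units of the state.
- r.get_state(): the state, without advancing time (a new reading comes with each control period).
- r.snapshot(name): name is "scene" or "side" or "wrist"; returns the picture (400x640x3 uint8, blue, green, red); there is no depth.
- r.get_calibration(name): a dict with "intrinsics" (3x3 intrinsics, pixels), "eye" and "rotation" of the camera in the world. Camera axes: x right, y up, looking along -z (the intrinsics and any distortion apply to the point x, -y, -z); pixel columns grow to the right and rows downward; lengths in m; the calibration is good to about 2 mm. A picture is of the moment at which its call begins: read the wrist's pose just before it. get_calibration takes no time and is no camera call; for the wrist camera it gives the pose at the moment of the call.
- r.finish_job(): hands the job in; it is judged then, once.
Trained networks look in the newest picture that a camera, given by its name, has taken for a name from the list of things; names that differ only in an ending like _2 or _b are one class to them, and where a whole thing is asked for, a point or a joint stands for the part that bears it (a point fixed in the world has none). Each returns a list of dicts, best first, with "confidence" (0 to 1); they miss things now and then, are a little off and sometimes report something else, mostly with a low value. They report only what shows in the picture. A call takes as long as a camera call. They do not tell look-alikes from the thing itself.
- r.look_for(camera, target): "point" ([x, y, z] in m, in world coordinates, good to about 4 mm: the middle of the surface that is visible of it).
- r.silhouettes(camera, target): "pixels" (400x640 bool, what is visible of it).
The state is a dict: "clock": time; "q": joint angles; "qd": joint speeds; "joint_torque": joint torques, N m; "tool_pos": TCP position; "eef_rot": TCP orientation; "contact_force": force on the tool from outside, world axes, zero at the start; "moment": the same for the moment, N m; "opening": opening from 0.0 (shut) to 1.0 (fully open); "finger_force": force on a finger pad.
Only numpy, scipy, OpenCV 4.12 (cv2) and the standard library are available. Lean on these libraries where they do the work, as an engineer would, in place of code of your own. Each camera call takes 0.05 s, during which the arm holds its last target. There are 200 camera calls.

## Working session

There is one attempt and no reset: what is moved stays moved. The work goes in short steps, Python scripts to look and compute and a tool call to move; the robot and the scene stay as the last step left them, time stands still between calls to the robot, and variables do not carry over. Pictures are saved under pics/ and viewed, at most 10 in all, crops included, and the job is handed in when it is done.

Besides the shell and the picture viewer there is one more tool, called after "Request:" as name(argument=value, ...) on one line, values as JSON. play_rows: Moves the arm, as the interface text tells. Its arguments: {"type":"object","properties":{"translation":{"type":"array","items":{"type":"array","items":{"type":"number"}}},"delta_rot":{"type":"array","items":{"type":"array","items":{"type":"number"}}},"grip":{"type":"array","items":{"type":"number"}},"squeeze":{"type":"number"}},"required":["translation","delta_rot","grip"]}

```bash
ls; mkdir -p pics
cat > h.py <<'E'
import numpy as np, cv2
from plant import r
def proj(c,P):
    K=np.array(c["intrinsics"]);R=np.array(c["rotation"]);e=np.array(c["eye"])
    p=(np.atleast_2d(P)-e)@R; p=p*[1,-1,-1]; q=p@K.T; return q[:,:2]/q[:,2:]
def ray(c,uv):
    K=np.array(c["intrinsics"]);R=np.array(c["rotation"])
    d=np.linalg.inv(K)@[uv[0],uv[1],1]; d=R@(d*[1,-1,-1]); return np.array(c["eye"]),d/np.linalg.norm(d)
def atz(c,uv,z):
    e,d=ray(c,uv); return e+d*(z-e[2])/d[2]
E
python3 - <<'E'
from h import *
print(r.get_state())
for n in("scene","side"):
    im=r.snapshot(n); cv2.imwrite(f"pics/{n}0.png",im)
    c=r.get_calibration(n); print(n,c)
    for t in("brass_bush","steel_sleeve","pad_yellow","pad_blue","pad_grey","lid_bar","lid","chest","grease_can","big_nut","wrench","carton","jar"):
        print(t,[(np.round(d["point"],3).tolist(),round(d["confidence"],2),proj(c,d["point"]).round()[0].tolist()) for d in r.look_for(n,t)])
E
```

```text
pics
{'clock': 0.0, 'q': array([-1.1701843 ,  0.68996589, -0.19450395,  1.56630256,  0.15729814,
        0.90248513, -0.21508056]), 'qd': array([ 1.65275914e-03,  1.67930779e-03, -1.79669397e-03, -9.31319402e-04,
        3.75033973e-05,  1.20949206e-03,  3.89606873e-04]), 'joint_torque': array([-1.89292446e-04, -5.27556932e+01, -1.26674764e+00, -1.53434068e+01,
       -5.25533140e-02,  6.40555649e-03,  1.64403255e-04]), 'tool_pos': array([0.2240156 , 0.58294601, 0.30193201]), 'eef_rot': array([ 1.82335274e-01,  9.83236017e-01, -8.80079328e-04, -9.62294023e-05]), 'contact_force': array([ 0.10037458, -0.29981471, -0.60692037]), 'moment': array([-0.00232737,  0.01667958,  0.02982927]), 'finger_force': 0.0, 'opening': 0.9984737497339439}
scene {'intrinsics': array([[372.54341372,   0.        , 315.67776334],
       [  0.        , 372.54341372, 197.58765521],
       [  0.        ,   0.        ,   1.        ]]), 'eye': array([1.13962072, 0.42848823, 1.08852949]), 'rotation': array([0.14485471, 0.27237233, 0.83321011, 0.45890232])}Traceback (most recent call last):
  File "<stdin>", line 7, in <module>
  File "h.py", line 5, in proj
    p=(np.atleast_2d(P)-e)@R; p=p*[1,-1,-1]; q=p@K.T; return q[:,:2]/q[:,2:]
      ~~~~~~~~~~~~~~~~~~~~^~
ValueError: matmul: Input operand 1 has a mismatch in its core dimension 0, with gufunc signature (n?,k),(k,m?)->(n?,m?) (size 4 is different from 3)
```

Rotation is a quaternion.

```bash
sed -i 's/R=np.array(c\["rotation"\])/R=Rot.from_quat(c["rotation"]).as_matrix()/; 1a from scipy.spatial.transform import Rotation as Rot' h.py
python3 - <<'E'
from h import *
for n in("scene","side"):
    im=r.snapshot(n); cv2.imwrite(f"pics/{n}0.png",im)
    c=r.get_calibration(n); print(n,c["eye"])
    for t in("brass_bush","steel_sleeve","pad_yellow","pad_blue","pad_grey","lid_bar","lid","chest","grease_can","big_nut","wrench","carton","jar"):
        print(t,[(np.round(d["point"],3).tolist(),round(d["confidence"],2),proj(c,d["point"]).round()[0].tolist()) for d in r.look_for(n,t)])
E
```

```text
scene [1.13962072 0.42848823 1.08852949]
brass_bush [([0.492, -0.003, 0.043], 0.53, [313.0, 193.0])]
steel_sleeve [([0.499, -0.157, 0.054], 0.65, [276.0, 174.0]), ([0.724, -0.304, 0.067], 0.23, [202.0, 197.0])]
pad_yellow [([0.609, 0.452, 0.005], 0.71, [419.0, 290.0]), ([0.488, -0.136, 0.002], 0.69, [284.0, 184.0])]
pad_blue [([0.476, 0.017, -0.001], 0.69, [321.0, 200.0]), ([0.607, 0.45, 0.01], 0.66, [419.0, 289.0]), ([0.267, 0.215, 0.005], 0.56, [396.0, 183.0])]
pad_grey [([0.51, 0.329, -0.0], 0.98, [396.0, 248.0])]
lid_bar [([0.677, -0.05, 0.105], 0.68, [269.0, 215.0])]
lid [([0.68, -0.053, 0.108], 0.95, [268.0, 214.0]), ([0.489, -0.139, 0.003], 0.56, [283.0, 183.0])]
chest [([0.69, -0.039, 0.108], 0.81, [269.0, 219.0]), ([0.492, -0.001, 0.042], 0.26, [314.0, 193.0]), ([0.472, 0.021, 0.0], 0.19, [322.0, 199.0])]
grease_can [([0.431, -0.302, 0.08], 0.7, [255.0, 142.0]), ([0.611, 0.451, 0.007], 0.2, [419.0, 291.0])]
big_nut [([0.655, 0.325, 0.024], 0.64, [376.0, 279.0])]
wrench [([0.61, 0.451, 0.008], 0.93, [419.0, 290.0]), ([0.695, -0.039, 0.107], 0.57, [269.0, 220.0])]
carton [([0.
[... 697 characters left out ...]
76, 0.063], 0.58, [444.0, 339.0])]
lid [([0.662, -0.09, 0.108], 0.91, [379.0, 198.0]), ([0.698, -0.331, 0.059], 0.7, [458.0, 260.0])]
chest [([0.634, -0.134, 0.106], 0.73, [381.0, 210.0])]
grease_can [([0.591, 0.443, 0.006], 0.68, [273.0, 166.0]), ([0.64, 0.306, 0.027], 0.62, [302.0, 172.0]), ([0.405, -0.335, 0.08], 0.58, [346.0, 304.0])]
big_nut [([0.638, 0.307, 0.024], 0.46, [301.0, 172.0])]
wrench [([0.593, 0.446, 0.005], 0.6, [273.0, 166.0])]
carton [([0.51, -0.473, 0.062], 0.79, [442.0, 339.0]), ([0.473, -0.025, 0.04], 0.23, [303.0, 230.0])]
jar [([0.698, -0.33, 0.057], 0.91, [458.0, 261.0]), ([0.405, -0.337, 0.077], 0.64, [347.0, 305.0]), ([0.634, -0.129, 0.108], 0.17, [379.0, 208.0])]
```

View pics/scene0.png

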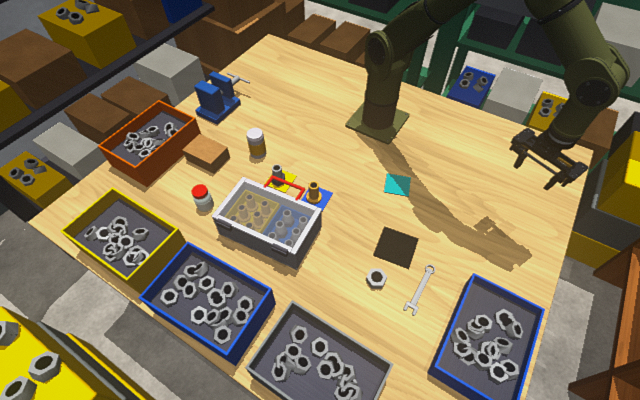

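View pics/side0.png

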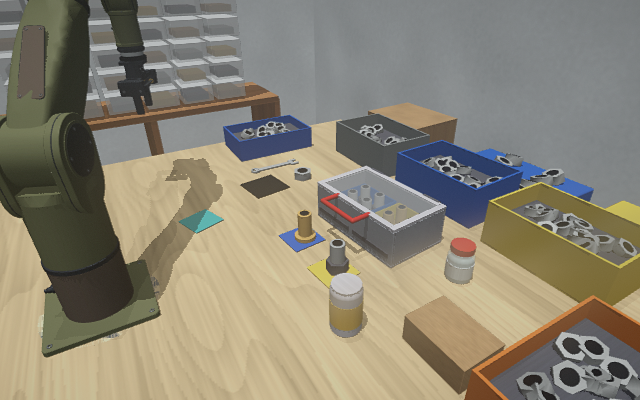

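The scene view shows the brass bush on the blue mat (318,196) and the sleeve on the yellow mat (283,181). Look-alikes for the blue mat are the teal mat (397,184) and the blue bins (207,305), (490,345). For the yellow mat they are the yellow bin (120,235) and the yellow tray in the chest. Jar and can could be taken for the sleeve. I choose the mats directly in front of the chest. Next I move above them for a close look with the wrist camera.

Request:
play_rows(translation=[[-0.0296,-0.0335,-0.003],[-0.0296,-0.0335,-0.003],[-0.0296,-0.0335,-0.003],[-0.0296,-0.0335,-0.003],[-0.0296,-0.0335,-0.003],[-0.0296,-0.0335,-0.003],[-0.0296,-0.0335,-0.003],[-0.0296,-0.0335,-0.003],[-0.0296,-0.0335,-0.003],[-0.0296,-0.0335,-0.003],[-0.0296,-0.0335,-0.003],[-0.0296,-0.0335,-0.003],[-0.0296,-0.0335,-0.003],[-0.0296,-0.0335,-0.003],[-0.0296,-0.0335,-0.003],[-0.0296,-0.0335,-0.003],[0,0,0],[0,0,0],[0,0,0],[0,0,0]], delta_rot=[[0,0,0],[0,0,0],[0,0,0],[0,0,0],[0,0,0],[0,0,0],[0,0,0],[0,0,0],[0,0,0],[0,0,0],[0,0,0],[0,0,0],[0,0,0],[0,0,0],[0,0,0],[0,0,0],[0,0,-7],[0,0,-7],[0,0,-7],[0,0,0]], grip=[1,1,1,1,1,1,1,1,1,1,1,1,1,1,1,1,1,1,1,1])

```text
clock: 4.0
tool_pos: [0.474, -0.0868, 0.3508]
eef_rot: [0.001, 1.0, 0.0, 0.0]
contact_force: [-0.9, -0.8, -0.2]
opening: 1.001
finger_force: 0.0
```

Run:
```python
from h import *
s=r.get_state(); print(s["clock"],s["tool_pos"],Rot.from_quat(s["eef_rot"]).as_matrix().round(3).tolist(),s["q"].round(2))
n="wrist"
c=r.get_calibration(n);im=r.snapshot(n); cv2.imwrite(f"pics/w1.png",im); np.savez("pics/w1.npz",**{k:np.array(v) for k,v in c.items()},im=im)
print(c)
for t in("brass_bush","steel_sleeve","pad_yellow","pad_blue","lid_bar"):
    print(t,[(np.round(d["point"],3).tolist(),round(d["confidence"],2),proj(c,d["point"]).round()[0].tolist()) for d in r.look_for(n,t)])
```

```text
4.0 [ 0.47404811 -0.08683838  0.35079067] [[-1.0, 0.002, 0.0], [0.002, 1.0, 0.0], [-0.0, 0.0, -1.0]] [ 0.32  0.45 -0.35  1.92  0.2   0.81  1.43]
{'intrinsics': array([[310.87716961,   0.        , 320.85544219],
       [  0.        , 310.87716961, 201.40529071],
       [  0.        ,   0.        ,   1.        ]]), 'eye': array([ 0.39098681, -0.08728723,  0.43262656]), 'rotation': array([-0.11489702, -0.11534654,  0.69689242,  0.69845172])}
brass_bush [([0.478, -0.016, 0.064], 0.75, [379.0, 171.0])]
steel_sleeve [([0.478, -0.159, 0.071], 0.59, [260.0, 173.0])]
pad_yellow [([0.458, -0.147, 0.002], 0.73, [277.0, 148.0])]
pad_blue [([0.459, -0.001, 0.006], 0.87, [383.0, 148.0]), ([0.292, 0.215, 0.004], 0.77, [572.0, 9.0])]
lid_bar [([0.641, -0.075, 0.104], 0.87, [330.0, 305.0])]
```

View pics/w1.png

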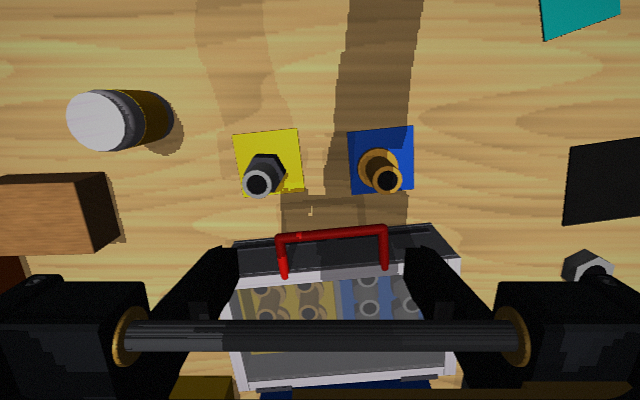

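The close view shows the sleeve (dark hexagon, bright barrel) on the yellow mat at (260,175) and the brass bush on the blue mat at (380,172). The red bar is at (332,236), and the chest is slightly yawed. The teal mat (580,15) is the look-alike. Next is a second wrist view for height.

Request:
play_rows(translation=[[0.02,-0.025,0.01],[0.02,-0.025,0.01],[0,0,0],[0,0,0]], delta_rot=[[0,0,0],[0,0,0],[0,0,0],[0,0,0]], grip=[1,1,1,1])

```text
clock: 4.8
tool_pos: [0.4348, -0.1362, 0.331]
eef_rot: [0.0, 1.0, 0.0, 0.001]
contact_force: [0.9, 0.5, -0.4]
opening: 1.0
finger_force: 0.0
```

```bash
cat > m.py <<'E'
from h import *
def load(f):
    d=np.load(f); return {k:d[k] for k in("intrinsics","eye","rotation")},d["im"]
def mask(im,col):
    h=cv2.cvtColor(im,cv2.COLOR_BGR2HSV)
    lo,hi={"y":((24,150,60),(34,255,255)),"b":((108,150,40),(125,255,255)),"r":((0,150,70),(8,255,255))}[col]
    return cv2.inRange(h,lo,hi)
def blob(m,near):
    n,l,st,ce=cv2.connectedComponentsWithStats(m)
    k=[i for i in range(1,n) if st[i,4]>60]; i=min(k,key=lambda i:np.linalg.norm(ce[i]-near)); return l==i
def pts(mk):
    v,u=np.nonzero(mk); return np.c_[u,v]
def toz(c,uv,z): return np.array([atz(c,p,z)[:2] for p in uv])
E
python3 - <<'E'
from m import *
n="wrist"
c=r.get_calibration(n);im=r.snapshot(n); np.savez("pics/w2.npz",**{k:np.array(v) for k,v in c.items()},im=im)
print(r.get_state()["tool_pos"])
for t in("brass_bush","steel_sleeve"):
    L=[]
    for d in r.silhouettes(n,t)[:1]: m=d["pixels"]; np.save(f"pics/w2_{t}.npy",m); print(t,d["confidence"],pts(m).mean(0),m.sum())
for f in("w1","w2"):
    c,im=load(f"pics/{f}.npz")
    for col,P in(("y",(0.47,-.15,.004)),("b",(.47,0,.004))):
        uv=proj(c,P)[0]; mk=mask(im,col); win=np.zeros_like(mk); u,v=uv.astype(int); win[max(0,v-55):v+55,max(0,u-60):u+60]=255
        p=pts(mk&win); q=toz(c,p,.004).astype(np.float32)*1000
        print(f,col,len(p),cv2.minAreaRect(q))
    p=pts(mask(im,"r")); p=p[p[:,1]<290]; q=toz(c,p,.1105); rect=cv2.minAreaRect((q*1000).astype(np.float32)); print("bar",len(p),rect)
    # crop upscaled
    cr=im[100:290,200:440]; cv2.imwrite(f"pics/{f}c.png",cv2.resize(cr,None,fx=3,fy=3,interpolation=cv2.INTER_CUBIC))
E
python3 -c "
import cv2,numpy as np
a=cv2.imread('pics/w1c.png');b=cv2.imread('pics/w2c.png');print(a.shape,b.shape)"
```

```text
[ 0.43498748 -0.13586311  0.33108816]
brass_bush 0.93 [418.93099788 204.24522293] 1884
steel_sleeve 0.96 [299.51744569 208.5885451 ] 1519
w1 y 2483 ((480.3201904296875, -159.65890502929688), (89.47696685791016, 90.10562896728516), 5.768033504486084)
w1 b 2441 ((477.1520080566406, -3.102428436279297), (89.39921569824219, 88.78485870361328), 5.80472469329834)
bar 1568 ((562.1435546875, -74.6475830078125), (60.41387939453125, 129.33956909179688), 5.751287460327148)
w2 y 1886 ((478.6379089355469, -160.02496337890625), (86.756103515625, 90.15646362304688), 5.934228420257568)
w2 b 2354 ((476.89501953125, -3.4791107177734375), (89.396728515625, 88.8239974975586), 5.802541255950928)
bar 788 ((544.7874145507812, -93.02638244628906), (21.353168487548828, 97.52230834960938), 6.480154991149902)
(570, 720, 3) (570, 720, 3)
```

View pics/w2c.png

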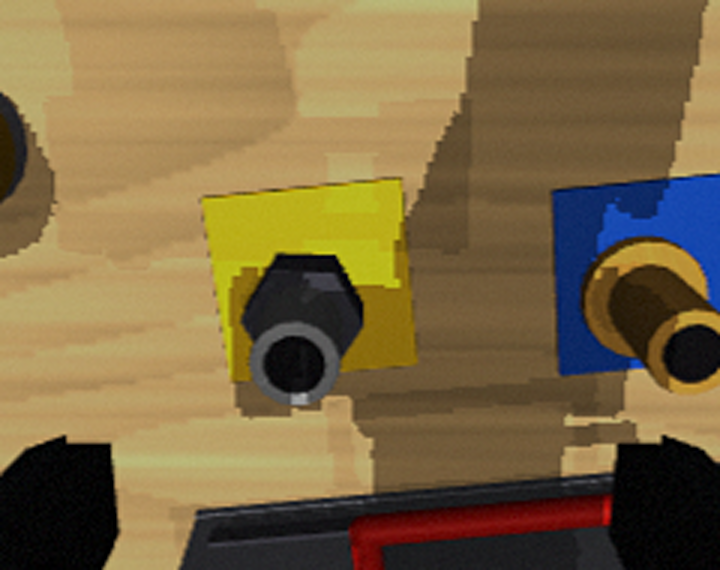

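The crop confirms the choice: sleeve top ring at crop (294,363) on the yellow mat, bush top ring at (694,353) on the blue mat. Now I triangulate the tops and the bar.

```bash
cat >> m.py <<'E'
def tri(L):
    A=np.zeros((3,3));b=np.zeros(3)
    for c,uv in L:
        e,d=ray(c,uv);M=np.eye(3)-np.outer(d,d);A+=M;b+=M@e
    return np.linalg.solve(A,b)
def hole(im,uv):
    g=cv2.cvtColor(im,cv2.COLOR_BGR2GRAY); u,v=np.int32(np.round(uv)); n=9
    m=(g[v-n:v+n+1,u-n:u+n+1]<45).astype(np.uint8)
    nn,l,st,ce=cv2.connectedComponentsWithStats(m,connectivity=4); k=l[n,n]
    return ce[k]+[u-n,v-n],st[k]
E
python3 - <<'E'
from m import *
V={f:load(f"pics/{f}.npz") for f in("w1","w2")}
for nm,g in(("sleeve",{"w1":(258,183),"w2":(298,221)}),("bush",{"w1":(387,180),"w2":(431,217.7)})):
    L=[]
    for f in g:
        h,st=hole(V[f][1],g[f]); print(nm,f,h,st); L.append((V[f][0],h))
    print(tri(L), [atz(c,h,.079).round(4) for c,h in L])
# bar: front edge & centreline
c,im=V["w1"]; p=pts(mask(im,"r")); p=p[(p[:,1]<245)&(p[:,0]>290)&(p[:,0]<375)]
cols=[(u,p[p[:,0]==u][:,1].mean()) for u in range(292,375,6)]
q=toz(c,cols,.1065); k=np.polyfit(q[:,1],q[:,0],1); print("bar line",q[[0,-1]],k,np.degrees(np.arctan(-k[0])))
p=pts(mask(im,"r")); p=p[p[:,1]<245]; print("bar ends",p[:,0].min(),p[:,0].max())
c,im=V["w2"]; p=pts(mask(im,"r")); 
for u in (325,340,360,380):
    w=p[(p[:,0]==u)&(p[:,1]<300)][:,1]; print(u,w.min(),w.max(),w.mean(),len(w),toz(c,[(u,w.min()),(u,np.median(w))],.1065))
E
```

```text
sleeve w1 [256.77859779 184.00369004] [  0   1  18  18 271]
sleeve w2 [297.89768977 221.14851485] [  0   0  19  19 303]
[ 0.48941007 -0.16292169  0.07857754] [array([ 0.4891, -0.1627,  0.079 ]), array([ 0.4894, -0.163 ,  0.079 ])]
bush w1 [386.9023569  180.14141414] [  0   0  19  19 297]
bush w2 [430.8        217.44827586] [  0   0  19  18 290]
[ 0.48454933 -0.00979512  0.07991975] [array([ 0.4848, -0.0096,  0.079 ]), array([ 0.4849, -0.0095,  0.079 ])]
bar line [[ 0.5454967  -0.12055868]
 [ 0.53567199 -0.03109252]] [-0.10034461  0.53332205] 5.730141686499001
bar ends 274 387
325 273 299 286.0 27 [[ 0.54131525 -0.13180754]
 [ 0.5584074  -0.13174026]]
340 272 280 276.0 9 [[ 0.54004004 -0.114892  ]
 [ 0.54523067 -0.11479084]]
360 271 278 274.5 8 [[ 0.53877356 -0.09237982]
 [ 0.54330235 -0.09219764]]
380 269 276 272.5 8 [[ 0.53622575 -0.06999558]
 [ 0.54073356 -0.06972074]]
```

Request:
play_rows(translation=[[0,0,0],[-0.0156,0.0302,0.0328],[-0.0156,0.0302,0.0328],[-0.0156,0.0302,0.0328],[-0.0156,0.0302,0.0328],[0,0,0],[0,0,0]], delta_rot=[[0,0,-5.8],[0,0,0],[0,0,0],[0,0,0],[0,0,0],[0,0,0],[0,0,0]], grip=[1,1,1,1,1,1,1], squeeze=30)

```text
clock: 5.82
tool_pos: [0.484, -0.0103, 0.1997]
eef_rot: [-0.051, 0.999, -0.0, -0.0]
contact_force: [-0.0, -0.9, 0.3]
opening: 0.999
finger_force: 0.0
```

```bash
cat > go.py <<'E'
import sys
from h import *
def go(*tgt):
    s=r.get_state(); R=Rot.from_quat(s["eef_rot"]).as_matrix()
    print("t",s["clock"],"p",s["tool_pos"].round(4),"yaw",np.degrees(np.arctan2(-R[0,1],R[1,1])).round(2),"tilt",R[:2,2].round(4),"F",s["contact_force"].round(1),"op",s["opening"].round(3),"ff",round(s["finger_force"],1))
    print("move", (R.T@(np.array(tgt)-s["tool_pos"])).round(4))
if __name__=="__main__": go(*map(float,sys.argv[1:4]))
E
python3 go.py 0.4848 -0.0096 0.118; python3 go.py 0.4848 -0.0096 0.118;cat >>h.py <<'E'
E
python3 -c "
from h import *
c=r.get_calibration('scene');im=r.snapshot('scene')
g=im[220:275,365:425].max(2)
m=(im.max(2)<75).astype('uint8')
n,l,st,ce=cv2.connectedComponentsWithStats(m)
i=l[248,396];print(st[i],ce[i],atz(c,ce[i],.004))
q=np.array([atz(c,(u,v),.004)[:2]*1000 for v,u in zip(*np.nonzero(l==i))],np.float32);print(cv2.minAreaRect(q))
"
```

```text
[ 374  228   44   40 1080] [395.57407407 247.21203704] [0.51163772 0.32770642 0.004     ]
((509.912841796875, 326.781982421875), (115.26509094238281, 114.83001708984375), 8.214608192443848)Traceback (most recent call last):
  File "go.py", line 7, in <module>
    if __name__=="__main__": go(*map(float,sys.argv[1:4]))
                             ~~^^^^^^^^^^^^^^^^^^^^^^^^^^^
  File "go.py", line 5, in go
    print("t",s["clock"],"p",s["tool_pos"].round(4),"yaw",np.degrees(np.arctan2(-R[0,1],R[1,1])).round(2),"tilt",R[:2,2].round(4),"F",s["contact_force"].round(1),"op",s["opening"].round(3),"ff",round(s["finger_force"],1))
                                                                                                                                                                       ^^^^^^^^^^^^^^^^^^
AttributeError: 'float' object has no attribute 'round'
Traceback (most recent call last):
  File "go.py", line 7, in <module>
    if __name__=="__main__": go(*map(float,sys.argv[1:4]))
                             ~~^^^^^^^^^^^^^^^^^^^^^^^^^^^
  File "go.py", line 5, in go
    print("t",s["clock"],"p",s["tool_pos"].round(4),"yaw",np.degrees(np.arctan2(-R[0,1],R[1,1])).round(2),"tilt",R[:2,2].round(4),"F",s["contact_force"].round(1),"op",s["opening"].round(3),"ff",round(s["finger_force"],1))
                                                                                                                                                                       ^^^^^^^^^^^^^^^^^^
AttributeError: 'float' object has no attribute 'round'
```

Request:
play_rows(translation=[[0,0,0.03],[0,0,0.03],[0,0,0.022],[0,0,0],[0,0,0],[0,0,0],[0,0,0],[0,0,0],[0,0,0]], delta_rot=[[0,0,0],[0,0,0],[0,0,0],[0,0,0],[0,0,0],[0,0,0],[0,0,0],[0,0,0],[0,0,0]], grip=[1,1,1,1,-1,-1,-1,-1,-1], squeeze=30)

```text
clock: 7.0
tool_pos: [0.484, -0.0102, 0.1176]
eef_rot: [-0.05, 0.999, 0.0, 0.0]
contact_force: [0.4, 0.1, -0.2]
opening: 0.453
finger_force: 0.0
```

```bash
sed -i 's/s\["opening"\].round(3)/round(s["opening"],3)/' go.py; python3 go.py 0.51 0.327 0.2
```

```text
t 7.0 p [ 0.484  -0.0102  0.1176] yaw 5.79 tilt [0.0002 0.0001] F [ 0.4  0.1 -0.2] op 0.453 ff 0.0
move [-0.0599  0.3329 -0.0823]
```

Request:
play_rows(translation=[[0,0,0],[0,0,0],[0,0,0],[0,0,0],[0,0,-0.03],[0,0,-0.03],[0,0,0]], delta_rot=[[0,0,0],[0,0,0],[0,0,0],[0,0,0],[0,0,0],[0,0,0],[0,0,0]], grip=[-1,-1,-1,-1,-1,-1,-1])

```text
clock: 7.88
tool_pos: [0.4846, -0.0109, 0.1785]
eef_rot: [-0.05, 0.999, -0.0, 0.001]
contact_force: [-0.3, -0.3, -3.8]
opening: 0.399
finger_force: 30.0
```

Request:
play_rows(translation=[[-0.0075,0.0416,0],[-0.0075,0.0416,0],[-0.0075,0.0416,0],[-0.0075,0.0416,0],[-0.0075,0.0416,0],[-0.0075,0.0416,0],[-0.0075,0.0416,0],[-0.0075,0.0416,0],[0,0,0.015],[0,0,0.03],[0,0,0.01],[0,0,0.004],[0,0,0]], delta_rot=[[0,0,0],[0,0,0],[0,0,0],[0,0,0],[0,0,0],[0,0,0],[0,0,0],[0,0,0],[0,0,0],[0,0,0],[0,0,0],[0,0,0],[0,0,0]], grip=[-1,-1,-1,-1,-1,-1,-1,-1,-1,-1,-1,-1,-1])

```text
clock: 9.5
tool_pos: [0.5103, 0.3265, 0.1187]
eef_rot: [-0.05, 0.999, -0.0, 0.0]
contact_force: [1.2, 0.2, -2.6]
opening: 0.4
finger_force: 30.0
```

Request:
play_rows(translation=[[0,0,0.001],[0,0,0],[0,0,0],[0,0,0],[0,0,-0.03],[0,0,-0.04],[0.007,-0.0485,0],[0.007,-0.0485,0],[0.007,-0.0485,0],[0.007,-0.0485,0],[0.007,-0.0485,0],[0.007,-0.0485,0],[0.007,-0.0485,0],[0.007,-0.0485,0],[0.007,-0.0485,0],[0.007,-0.0485,0],[0,0,0],[0,0,0]], delta_rot=[[0,0,0],[0,0,0],[0,0,0],[0,0,0],[0,0,0],[0,0,0],[0,0,0],[0,0,0],[0,0,0],[0,0,0],[0,0,0],[0,0,0],[0,0,0],[0,0,0],[0,0,0],[0,0,0],[0,0,0],[0,0,0]], grip=[-1,1,1,1,1,1,1,1,1,1,1,1,1,1,1,1,1,1])

```text
clock: 11.75
tool_pos: [0.4895, -0.1621, 0.1876]
eef_rot: [-0.051, 0.999, 0.0, 0.0]
contact_force: [-0.2, 1.1, 0.0]
opening: 1.001
finger_force: 0.0
```

```bash
python3 go.py 0.4892 -0.1628 0.118; python3 -c "
from h import *
for n in('scene','side'):
    r.snapshot(n); print([(d['point'],d['confidence']) for d in r.look_for(n,'brass_bush')])
im=r.snapshot('scene');cv2.imwrite('pics/s2.png',cv2.resize(im[150:310,200:460],None,fx=3,fy=3))"
```

```text
t 11.75 p [ 0.4895 -0.1621  0.1876] yaw 5.79 tilt [0.0007 0.0008] F [-0.2  1.1  0. ] op 1.001 ff 0.0
move [ 0.0004 -0.0007  0.0696]
[([0.5205, 0.3269, 0.0434], 0.71), ([0.5549, -0.4468, 0.0591], 0.64)]
[([0.5027, 0.3116, 0.0399], 0.78)]
```

View pics/s2.png

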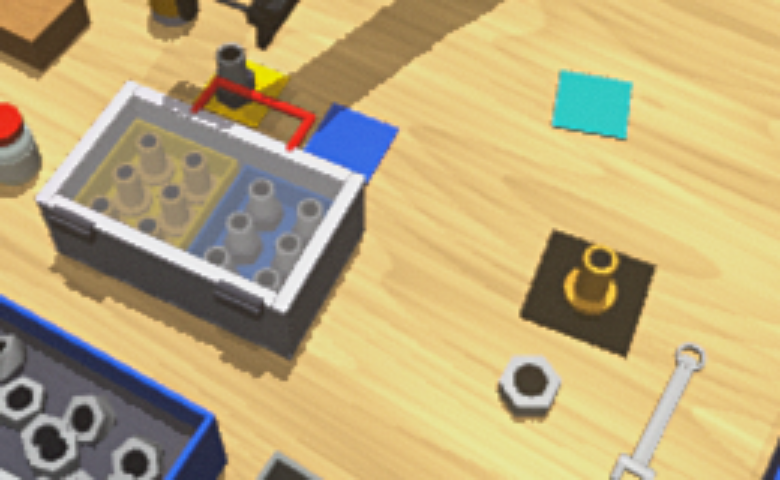

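The bush stands upright on the grey mat at crop (595,280), and the blue mat is empty. Next I grasp the sleeve.

Request:
play_rows(translation=[[0,0,0.03],[0,0,0.03],[0,0,0.0096],[0,0,0],[0,0,0],[0,0,0],[0,0,0],[0,0,0],[0,0,0],[0,0,0],[0,0,0],[0,0,0],[0,0,-0.03],[0,0,-0.03],[0,0,0]], delta_rot=[[0,0,0],[0,0,0],[0,0,0],[0,0,0],[0,0,0],[0,0,0],[0,0,0],[0,0,0],[0,0,0],[0,0,0],[0,0,0],[0,0,0],[0,0,0],[0,0,0],[0,0,0]], grip=[1,1,1,1,-1,-1,-1,-1,-1,-1,-1,-1,-1,-1,-1])

```text
clock: 13.88
tool_pos: [0.49, -0.1628, 0.179]
eef_rot: [-0.05, 0.999, -0.0, 0.002]
contact_force: [0.2, 0.7, -4.1]
opening: 0.396
finger_force: 30.0
```

```bash
python3 go.py 0.477 -0.0033 0.118
```

```text
t 13.875 p [ 0.49   -0.1628  0.179 ] yaw 5.77 tilt [ 0.0031 -0.0002] F [ 0.2  0.7 -4.1] op 0.396 ff 30.0
move [-0.0029  0.1601  0.0609]
```

Request:
play_rows(translation=[[-0.0007,0.04,0],[-0.0007,0.04,0],[-0.0007,0.04,0],[-0.0007,0.04,0],[0,0,0],[0,0,0.015],[0,0,0.03],[0,0,0.01],[0,0,0.004],[0,0,0.001],[0,0,0]], delta_rot=[[0,0,0],[0,0,0],[0,0,0],[0,0,0],[0,0,0],[0,0,0],[0,0,0],[0,0,0],[0,0,0],[0,0,0],[0,0,0]], grip=[-1,-1,-1,-1,-1,-1,-1,-1,-1,-1,-1])

```text
clock: 15.25
tool_pos: [0.4763, -0.0033, 0.1184]
eef_rot: [-0.05, 0.999, 0.0, 0.001]
contact_force: [-0.1, 0.8, -3.1]
opening: 0.398
finger_force: 30.0
```

Request:
play_rows(translation=[[0,0,0],[0,0,0],[0,0,0],[0,0,-0.03],[0,0,-0.04],[-0.0095,0.0464,0],[-0.0095,0.0464,0],[-0.0095,0.0464,0],[-0.0095,0.0464,0],[-0.0095,0.0464,0],[-0.0095,0.0464,0],[-0.0095,0.0464,0],[0,0,0],[0,0,0]], delta_rot=[[0,0,0],[0,0,0],[0,0,0],[0,0,0],[0,0,0],[0,0,0],[0,0,0],[0,0,0],[0,0,0],[0,0,0],[0,0,0],[0,0,0],[0,0,0],[0,0,0]], grip=[1,1,1,1,1,1,1,1,1,1,1,1,1,1])

```text
clock: 17.0
tool_pos: [0.5091, 0.3256, 0.1877]
eef_rot: [-0.05, 0.999, -0.001, -0.0]
contact_force: [0.3, -0.8, -0.1]
opening: 0.999
finger_force: 0.0
```

```bash
python3 go.py 0.5103 0.3265 0.118;  python3 -c "
from h import *
for n in('scene','side'):
    r.snapshot(n); print([(d['point'],d['confidence']) for d in r.look_for(n,'steel_sleeve')])
"
```

```text
t 17.0 p [0.5091 0.3256 0.1877] yaw 5.78 tilt [-0.0005 -0.0016] F [ 0.3 -0.8 -0.1] op 0.999 ff 0.0
move [-0.0013  0.0009  0.0697]
[([0.4889, 0.0006, 0.043], 0.66)]
[([0.4696, -0.019, 0.0343], 0.57)]
```

Request:
play_rows(translation=[[-0.0013,0.0009,0.03],[0,0,0.03],[0,0,0.0097],[0,0,0],[0,0,0],[0,0,0],[0,0,0],[0,0,0],[0,0,0],[0,0,0],[0,0,0],[0,0,0],[0,0,-0.03],[0,0,-0.045],[0,0,-0.045],[0,0,0]], delta_rot=[[0,0,0],[0,0,0],[0,0,0],[0,0,0],[0,0,0],[0,0,0],[0,0,0],[0,0,0],[0,0,0],[0,0,0],[0,0,0],[0,0,0],[0,0,0],[0,0,0],[0,0,0],[0,0,0]], grip=[1,1,1,1,-1,-1,-1,-1,-1,-1,-1,-1,-1,-1,-1,-1])

```text
clock: 19.2
tool_pos: [0.5119, 0.3286, 0.2411]
eef_rot: [-0.05, 0.999, 0.002, 0.003]
contact_force: [-0.5, -1.1, -4.1]
opening: 0.397
finger_force: 30.0
```

Request:
play_rows(translation=[[0.0079,-0.0481,0],[0.0079,-0.0481,0],[0.0079,-0.0481,0],[0.0079,-0.0481,0],[0.0079,-0.0481,0],[0.0079,-0.0481,0],[0.0079,-0.0481,0],[0.0079,-0.0481,0],[0.0079,-0.0481,0],[0.0079,-0.0481,0],[0,0,0],[0,0,0]], delta_rot=[[0,0,0],[0,0,0],[0,0,0],[0,0,0],[0,0,0],[0,0,0],[0,0,0],[0,0,0],[0,0,0],[0,0,0],[0,0,0],[0,0,0]], grip=[-1,-1,-1,-1,-1,-1,-1,-1,-1,-1,-1,-1])

```text
clock: 20.7
tool_pos: [0.4797, -0.1583, 0.2369]
eef_rot: [-0.05, 0.999, 0.001, -0.001]
contact_force: [-0.1, 1.0, -2.7]
opening: 0.397
finger_force: 30.0
```

```bash
python3 go.py 0.48 -0.16 0.118
```

```text
t 20.7 p [ 0.4797 -0.1583  0.2369] yaw 5.78 tilt [-0.0024  0.0017] F [-0.1  1.  -2.7] op 0.397 ff 30.0
move [-0.0004 -0.002   0.1189]
```

Request:
play_rows(translation=[[0,-0.001,0.04],[0,0,0.04],[0,0,0.025],[0,0,0.008],[0,0,0.004],[0,0,0.0015],[0,0,0]], delta_rot=[[0,0,0],[0,0,0],[0,0,0],[0,0,0],[0,0,0],[0,0,0],[0,0,0]], grip=[-1,-1,-1,-1,-1,-1,-1])

```text
clock: 21.58
tool_pos: [0.481, -0.1599, 0.1204]
eef_rot: [-0.05, 0.999, -0.0, 0.001]
contact_force: [-1.2, -0.2, -3.7]
opening: 0.398
finger_force: 30.0
```

Request:
play_rows(translation=[[0,0,0],[0,0,0],[0,0,0],[0,0,-0.03],[0,0,-0.04],[0.01,0.019,-0.035],[0.01,0.019,-0.035],[0.01,0.019,-0.035],[0.01,0.019,-0.035],[0,0,0],[0,0,0],[0,0,0]], delta_rot=[[0,0,0],[0,0,0],[0,0,0],[0,0,0],[0,0,0],[0,0,0],[0,0,0],[0,0,0],[0,0,0],[0,0,0],[0,0,0],[0,0,0]], grip=[1,1,1,1,1,1,1,1,1,1,1,1])

```text
clock: 23.08
tool_pos: [0.4329, -0.0889, 0.3286]
eef_rot: [-0.05, 0.999, 0.0, -0.001]
contact_force: [0.1, -0.4, -0.9]
opening: 1.002
finger_force: 0.0
```

```bash
python3 go.py 0.54 -0.075 0.25
python3 - <<'E'
from m import *
n="wrist"
c=r.get_calibration(n);im=r.snapshot(n); np.savez("pics/w3.npz",**{k:np.array(v) for k,v in c.items()},im=im)
cv2.imwrite("pics/w3.png",im)
for col,P in(("y",(0.48,-.16,.004)),("b",(.477,0,.004))):
    uv=proj(c,P)[0]; mk=mask(im,col); win=np.zeros_like(mk); u,v=uv.astype(int); win[max(0,v-55):v+55,max(0,u-60):u+60]=255
    q=toz(c,pts(mk&win),.004).astype(np.float32)*1000; print(col,cv2.minAreaRect(q))
    h,st=hole(im,proj(c,(P[0],-.16 if col=="y" else -.0033,.079))[0]); print(h,st,atz(c,h,.079))
p=pts(mask(im,"r"));p=p[p[:,1]<320]
lo=[(u,p[p[:,0]==u][:,1].min()) for u in np.unique(p[:,0])]
print("bar u range",p[:,0].min(),p[:,0].max(),[lo[i] for i in range(0,len(lo),8)])
E
```

```text
t 23.075 p [ 0.4329 -0.0889  0.3286] yaw 5.72 tilt [-0.0021  0.0002] F [ 0.1 -0.4 -0.9] op 1.002 ff 0.0
move [-0.1082  0.0031  0.0784]
y ((480.6307067871094, -159.89398193359375), (88.37993621826172, 89.84003448486328), 5.691715717315674)
[254.79863481 212.05802048] [  0   1  19  18 293] [ 0.48170032 -0.1599643   0.079     ]
b ((476.5379638671875, -3.3694000244140625), (87.05667114257812, 88.70527648925781), 5.6759843826293945)
[391.11184211 220.72697368] [  0   0  19  19 304] [ 0.47684951 -0.0036557   0.079     ]
bar u range 265 380 [(np.int64(265), np.int64(274)), (np.int64(273), np.int64(272)), (np.int64(281), np.int64(272)), (np.int64(289), np.int64(272)), (np.int64(297), np.int64(272)), (np.int64(305), np.int64(273)), (np.int64(313), np.int64(273)), (np.int64(321), np.int64(273)), (np.int64(329), np.int64(274)), (np.int64(337), np.int64(273)), (np.int64(345), np.int64(273)), (np.int64(353), np.int64(273)), (np.int64(361), np.int64(273)), (np.int64(369), np.int64(273)), (np.int64(377), np.int64(274))]
```

View pics/w3.png

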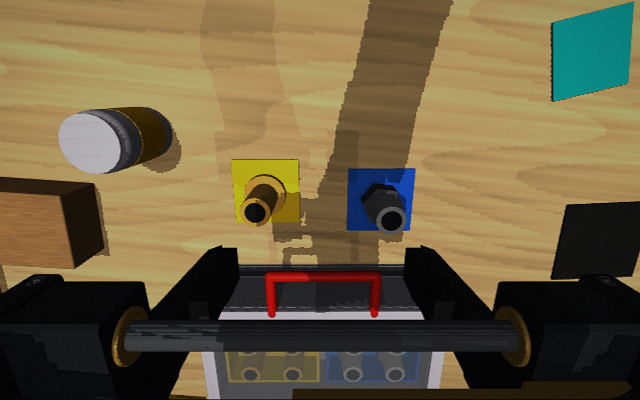

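Both parts stand upright near the middle of their mats: bush at (257,210) on yellow, sleeve at (388,218) on blue, within about 2 mm. The red bar runs from u=265 to 380 at v≈276.

Run:
```python
from m import *
print(r.get_state()["q"].round(2))
def line(f,u0,u1):
    c,im=load(f"pics/{f}.npz"); p=pts(mask(im,"r")); L=[]
    for u in range(u0,u1,4):
        v=np.sort(p[(p[:,0]==u)&(p[:,1]<320)][:,1]); L.append((u,v.mean()))
    return c,L
for z in(.095,.1,.1045,.108,.112):
    o=[]
    for f,a,b in(("w1",296,372),("w2",342,395),("w3",284,364)):
        c,L=line(f,a,b); q=toz(c,L,z); k=np.polyfit(q[:,1],q[:,0],1); o.append((round(np.polyval(k,-.08),4),round(np.degrees(np.arctan(-k[0])),2)))
    print(z,o)
for f,u in(("w3",(265,380)),("w1",(274,387))):
    c,im=load(f"pics/{f}.npz"); 
    p=pts(mask(im,"r")); q=[]
    for x in u: q.append(atz(c,(x+(.5 if x>320 else -.5),p[(p[:,0]==x)][:,1].min()+4),.1045))
    print(f,q,(q[0]+q[1])/2,np.linalg.norm(q[0]-q[1]))
```

```text
[ 0.35  0.43 -0.37  2.05  0.24  0.7   1.5 ]
0.095 [(np.float64(0.5466), np.float64(5.56)), (np.float64(0.5487), np.float64(5.55)), (np.float64(0.5486), np.float64(5.76))]
0.1 [(np.float64(0.5443), np.float64(5.56)), (np.float64(0.5456), np.float64(5.55)), (np.float64(0.5454), np.float64(5.76))]
0.1045 [(np.float64(0.5422), np.float64(5.56)), (np.float64(0.5427), np.float64(5.55)), (np.float64(0.5426), np.float64(5.76))]
0.108 [(np.float64(0.5406), np.float64(5.56)), (np.float64(0.5405), np.float64(5.55)), (np.float64(0.5404), np.float64(5.76))]
0.112 [(np.float64(0.5387), np.float64(5.56)), (np.float64(0.5379), np.float64(5.55)), (np.float64(0.5378), np.float64(5.76))]
w3 [array([ 0.5504115 , -0.14170894,  0.1045    ]), array([ 0.53873072, -0.01068543,  0.1045    ])] [ 0.54457111 -0.07619718  0.1045    ] 0.13154315308519982
w1 [array([ 0.55087038, -0.14245059,  0.1045    ]), array([ 0.54227745, -0.01023934,  0.1045    ])] [ 0.54657392 -0.07634497  0.1045    ] 0.1324902036372898
```

Request:
play_rows(translation=[[0,0,0],[0,0,0],[0,0,0],[0,0,0],[0,0,0],[0,0,0],[0,0,0],[0,0,0],[0,0,0],[0,0,0],[0,0,0]], delta_rot=[[0,0,10],[0,0,10],[0,0,10],[0,0,10],[0,0,10],[0,0,10],[0,0,10],[0,0,10],[0,0,10],[0,0,0],[0,0,0]], grip=[-0.25,-0.25,-0.25,-0.25,-0.25,-0.25,-0.25,-0.25,-0.25,-0.25,-0.25])

```text
clock: 24.5
tool_pos: [0.433, -0.0883, 0.3293]
eef_rot: [0.669, 0.743, -0.0, -0.0]
contact_force: [-0.2, 0.7, 0.5]
opening: 0.377
finger_force: 0.0
```

```bash
python3 go.py 0.5424 -0.076 0.1495; python3 -c "
from h import r; print(r.get_state()['q'].round(2))"
```

```text
t 24.5 p [ 0.433  -0.0883  0.3293] yaw -84.05 tilt [-0.001  0.   ] F [-0.2  0.7  0.5] op 0.377 ff 0.0
move [0.0009 0.1102 0.1797]
[ 0.03  0.42  0.1   2.06 -0.06  0.66  0.27]
```

Request:
play_rows(translation=[[0,0.0367,0.04],[0,0.0367,0.04],[0,0.0367,0.04],[0,0,0],[0,0,0]], delta_rot=[[0,0,0],[0,0,0],[0,0,0],[0,0,0],[0,0,0]], grip=[-0.25,-0.25,-0.25,-0.25,-0.25])

```text
clock: 25.12
tool_pos: [0.5419, -0.0776, 0.2099]
eef_rot: [0.67, 0.742, -0.0, -0.0]
contact_force: [-0.6, -0.3, 0.7]
opening: 0.377
finger_force: 0.0
```

```bash
python3 go.py 0.5424 -0.076 0.1495
python3 - <<'E'
from m import *
n="wrist"; c=r.get_calibration(n); im=r.snapshot(n)
cv2.imwrite("pics/w4.png",im)
s=r.get_state(); print(proj(c,[[0.5424,-.076,.1045]]))
E
```

```text
t 25.125 p [ 0.5419 -0.0776  0.2099] yaw -84.19 tilt [-0.0012  0.0001] F [-0.6 -0.3  0.7] op 0.377 ff 0.0
move [0.0015 0.0008 0.0604]
[[320.88022904 227.97542862]]
```

View pics/w4.png

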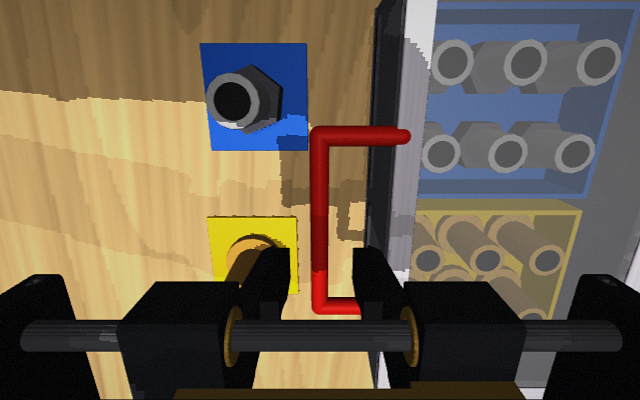

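The bar sits centred between the fingers at u≈320 (fingers at 289 and 353). I descend and close.

Request:
play_rows(translation=[[0.0005,0.0005,0.02],[0,0,0.02],[0,0,0.015],[0,0,0.0054],[0,0,0],[0,0,0],[0,0,0],[0,0,0],[0,0,0],[0,0,0],[0,0,0],[0,0,0]], delta_rot=[[0,0,0],[0,0,0],[0,0,0],[0,0,0],[0,0,0],[0,0,0],[0,0,0],[0,0,0],[0,0,0],[0,0,0],[0,0,0],[0,0,0]], grip=[-0.25,-0.25,-0.25,-0.25,-0.25,-1,-1,-1,-1,-1,-1,-1], squeeze=40)

```text
clock: 26.68
tool_pos: [0.5408, -0.0769, 0.1496]
eef_rot: [0.671, 0.742, -0.002, -0.002]
contact_force: [-4.4, -0.6, 6.2]
opening: 0.117
finger_force: 38.9
```

Run:
```python
from h import *
s=r.get_state(); R=Rot.from_quat(s["eef_rot"]).as_matrix()
print(s["clock"],s["tool_pos"].round(4),s["opening"],s["finger_force"],s["contact_force"].round(1))
a=np.linspace(0,1.047,19); d=.225*np.c_[1-np.cos(a),np.sin(a)]; print(np.diff(d,axis=0).round(4).tolist())
```

```text
26.675 [ 0.5408 -0.0769  0.1496] 0.11665223055028963 38.89768525958061 [-4.4 -0.6  6.2]
[[0.0004, 0.0131], [0.0011, 0.013], [0.0019, 0.0129], [0.0026, 0.0128], [0.0034, 0.0126], [0.0041, 0.0124], [0.0048, 0.0122], [0.0055, 0.0119], [0.0062, 0.0115], [0.0069, 0.0111], [0.0075, 0.0107], [0.0081, 0.0103], [0.0087, 0.0098], [0.0093, 0.0093], [0.0098, 0.0087], [0.0103, 0.0081], [0.0107, 0.0075], [0.0111, 0.0069]]
```

Request:
play_rows(translation=[[0,0.0004,-0.0131],[0,0.0011,-0.013],[0,0.0019,-0.0129],[0,0.0026,-0.0128],[0,0.0034,-0.0126],[0,0.0041,-0.0124],[0,0.0048,-0.0122],[0,0.0055,-0.0119],[0,0.0062,-0.0115],[0,0,0]], delta_rot=[[0,0,0],[0,0,0],[0,0,0],[0,0,0],[0,0,0],[0,0,0],[0,0,0],[0,0,0],[0,0,0],[0,0,0]], grip=[-1,-1,-1,-1,-1,-1,-1,-1,-1,-1])

```text
clock: 27.92
tool_pos: [0.5729, -0.0737, 0.2633]
eef_rot: [0.67, 0.742, 0.0, 0.0]
contact_force: [-5.0, -1.1, 0.6]
opening: 0.109
finger_force: 39.4
```

```bash
python3 go.py 0.6 -0.07 0.3
```

```text
t 27.925 p [ 0.5729 -0.0737  0.2633] yaw -84.21 tilt [ 0.0005 -0.0001] F [-5.  -1.1  0.6] op 0.109 ff 39.4
move [ 0.0009  0.0273 -0.0367]
```

Request:
play_rows(translation=[[0,0.0069,-0.0111],[0,0.0075,-0.0107],[0,0.0081,-0.0103],[0,0.0087,-0.0098],[0,0.0093,-0.0093],[0,0.0098,-0.0087],[0,0.0103,-0.0081],[0,0.0107,-0.0075],[0,0.0111,-0.0069],[0,0,0],[0,0,0],[0,0,0],[0,0,0]], delta_rot=[[0,0,0],[0,0,0],[0,0,0],[0,0,0],[0,0,0],[0,0,0],[0,0,0],[0,0,0],[0,0,0],[0,0,0],[0,0,0],[0,0,0],[0,0,0]], grip=[-1,-1,-1,-1,-1,-1,-1,-1,-1,-1,-1,-1,-1])

```text
clock: 29.55
tool_pos: [0.6571, -0.065, 0.3417]
eef_rot: [0.67, 0.742, 0.001, 0.002]
contact_force: [10.3, -1.9, -21.0]
opening: 0.096
finger_force: 41.2
```

```bash
python3 go.py 0.6524 -0.065 0.3443
python3 - <<'E'
from m import *
s=r.get_state(); R=Rot.from_quat(s["eef_rot"]).as_matrix(); g=s["tool_pos"]+.045*R[:,2]
x=np.array([np.cos(.1),np.sin(.1)])
hx=np.array([.5422,-.076])@x+.225
print("angle",np.degrees(np.arctan2(g[2]-.1045,hx-g[:2]@x)),np.hypot(g[2]-.1045,hx-g[:2]@x))
for n in("scene","side"):
    im=r.snapshot(n); cv2.imwrite(f"pics/{n}9.png",im)
    for t in("brass_bush","steel_sleeve","lid_bar"): print(n,t,[(np.round(d["point"],3),round(d["confidence"],2)) for d in r.look_for(n,t)][:1])
E
```

```text
t 29.55 p [ 0.6571 -0.065   0.3417] yaw -84.16 tilt [ 0.0037 -0.0004] F [ 10.3  -1.9 -21. ] op 0.096 ff 41.2
move [ 0.0005 -0.0047 -0.0026]
angle 60.35695977702652 0.22117922323652311
scene brass_bush []
scene steel_sleeve [(array([0.488, 0.002, 0.047]), 0.54)]
scene lid_bar [(array([ 0.717, -0.04 ,  0.188]), 0.75)]
side brass_bush [(array([ 0.469, -0.172,  0.042]), 0.6)]
side steel_sleeve [(array([ 0.466, -0.015,  0.035]), 0.55)]
side lid_bar [(array([ 0.712, -0.088,  0.197]), 0.84)]
```

View pics/side9.png

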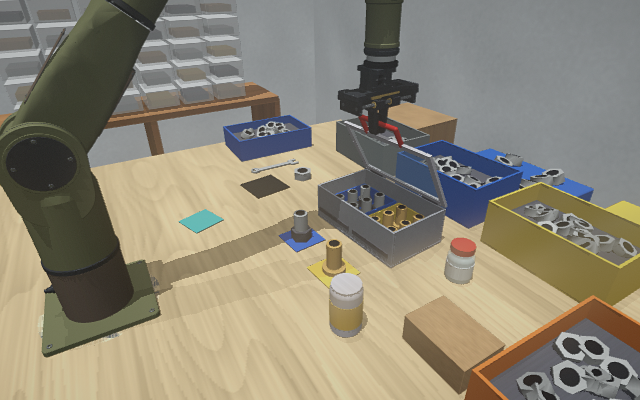

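The side view shows the lid open with the bar in the gripper (380,128), and both parts upright: sleeve (301,225) and bush (334,255). There is about 23 N of radial tension on the bar, so I'll relax it slightly towards the hinge.

Request:
play_rows(translation=[[0,0.0008,0.0013],[0,0.0008,0.0013],[0,0,0],[0,0,0],[0,0,0]], delta_rot=[[0,0,0],[0,0,0],[0,0,0],[0,0,0],[0,0,0]], grip=[-1,-1,-1,-1,-1])

```text
clock: 30.58
tool_pos: [0.6568, -0.0651, 0.3413]
eef_rot: [0.67, 0.742, 0.0, 0.0]
contact_force: [4.1, -0.6, -11.7]
opening: 0.099
finger_force: 40.5
```

```bash
python3 go.py 0.6524 -0.065 0.3443
cat > ang.py <<'E'
from m import *
th=.1; ex=np.array([np.cos(th),np.sin(th),0]); ey=np.array([-np.sin(th),np.cos(th),0])
I={n:(r.get_calibration(n),r.snapshot(n)) for n in("scene","side")}
def score(dx,a,save=0):
    H=np.array([.5422+dx*ex[0],-.076+dx*ex[1],.1045])+.225*ex
    u=-np.cos(a)*ex+np.array([0,0,np.sin(a)])
    P=[H+.182*u-.06*ey,H+.225*u-.06*ey,H+.225*u+.06*ey,H+.182*u+.06*ey]
    s=[]
    for n,(c,im) in I.items():
        p=proj(c,P)
        mk=mask(im,"r"); x0,y0=p.min(0).astype(int)-14; x1,y1=p.max(0).astype(int)+14
        big=np.zeros_like(mk); big[y0:y1,x0:x1]=mk[y0:y1,x0:x1]
        m=np.zeros_like(mk); cv2.polylines(m,[np.int32(np.round(p*16))],False,255,4 if n=="scene" else 5,cv2.LINE_AA,4)
        vis=(m>100); s.append((big[vis]>0).sum()-1.0*((big>0)&~vis).sum())
    return s
best=[]
for dx in(-.004,0,.004,.008):
    L=[(sum(score(dx,np.radians(a))),a) for a in np.arange(48,72,.5)]; best.append((dx,sorted(L)[-4:]))
print(best)
for n in(0,1):
    L=[(score(0,np.radians(a))[n],a) for a in np.arange(48,72,.5)]; print(n,sorted(L)[-4:])
E
python3 ang.py
```

```text
t 30.575 p [ 0.6568 -0.0651  0.3413] yaw -84.21 tilt [0.0006 0.0001] F [  4.1  -0.6 -11.7] op 0.099 ff 40.5
move [ 0.0005 -0.0043 -0.003 ]
[(-0.004, [(np.float64(281.0), np.float64(63.0)), (np.float64(283.0), np.float64(61.5)), (np.float64(287.0), np.float64(62.0)), (np.float64(287.0), np.float64(62.5))]), (0, [(np.float64(279.0), np.float64(62.0)), (np.float64(289.0), np.float64(60.5)), (np.float64(289.0), np.float64(61.5)), (np.float64(295.0), np.float64(61.0))]), (0.004, [(np.float64(263.0), np.float64(61.0)), (np.float64(271.0), np.float64(59.5)), (np.float64(279.0), np.float64(60.5)), (np.float64(287.0), np.float64(60.0))]), (0.008, [(np.float64(223.0), np.float64(60.5)), (np.float64(247.0), np.float64(60.0)), (np.float64(251.0), np.float64(59.0)), (np.float64(257.0), np.float64(59.5))])]
0 [(np.float64(117.0), np.float64(60.0)), (np.float64(121.0), np.float64(60.5)), (np.float64(121.0), np.float64(61.5)), (np.float64(123.0), np.float64(61.0))]
1 [(np.float64(166.0), np.float64(62.0)), (np.float64(168.0), np.float64(60.5)), (np.float64(168.0), np.float64(61.5)), (np.float64(172.0), np.float64(61.0))]
```

The image fit gives about 61 degrees. I relax a little more, let it settle and hand in.

Request:
play_rows(translation=[[0,-0.0005,0.0012],[0,0,0],[0,0,0],[0,0,0],[0,0,0],[0,0,0],[0,0,0],[0,0,0]], delta_rot=[[0,0,0],[0,0,0],[0,0,0],[0,0,0],[0,0,0],[0,0,0],[0,0,0],[0,0,0]], grip=[-1,-1,-1,-1,-1,-1,-1,-1])

```text
clock: 31.68
tool_pos: [0.6558, -0.0652, 0.3407]
eef_rot: [0.671, 0.742, 0.0, -0.0]
contact_force: [-2.2, 0.9, -0.5]
opening: 0.095
finger_force: 39.6
```

```bash
python3 go.py 0.6524 -0.065 0.3443; python3 -c "
from h import r
print(r.finish_job())"
```

```text
t 31.675 p [ 0.6558 -0.0652  0.3407] yaw -84.22 tilt [-0.0002  0.0002] F [-2.2  0.9 -0.5] op 0.095 ff 39.6
move [ 0.0005 -0.0034 -0.0036]
the job is handed in; nothing more can be done
None
```

I handed the job in at about 32 s: bush upright on yellow and sleeve upright on blue, each within about 2 mm of its mat's middle, and the gripper still holding the lid at about 60–61° by image fit; no verdict came back.

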